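# Brake the belt sander and hold the wear gauge on its platen mark

## Robot

A 6-joint arm with a two-finger parallel gripper is mounted at the origin on the work surface. World frame = base frame: x ahead of the robot, y to its left, z up, the work surface at z = 0. Lengths are in mm, angles in rad, forces in N, time in s.
With the tool pointing down it reaches from about 300 to 1000 mm from the base axis. Payload 5.1 kg.
Tool frame: the origin (TCP) lies on the centre line of the jaws, within the pads' length; the fingertips stand 19 mm ahead of it and the grasp point (between the pads) is the TCP; z points along the fingers, y is the line along which they close (so a half turn about z gives the same grasp; the last joint's range is limited). The gripper opens to 95 mm and grips with 3 to 60 N. Pads are 20 mm wide; open, the fingers measure 119 mm over their backs; the gripper's body (75 mm by 180 mm) begins 59 mm behind the grasp point.
Start: joints at [-1.427, 0.124, 1.65, -0, 1.367, -0.083], TCP at [146.127, -633.35, 233.656] pointing down, gripper open.
Joint ranges: [-2.61, 2.61], [-1.02, 2.33], [0.03, 2.71], [-1.35, 4.49], [0.32, 2.68], [-2.91, 2.91]. Speed limits (rad/s): [2.57, 2.57, 3.14, 3.14, 3.14, 3.14].

## Interface

Orientations are given as a rotation vector (axis times angle).
In Python, from rig import robot gives the robot as it stands.
- The arm moves only by the tool carry_out, never from a script. Its argument "commands" is a list that holds one entry, the list of rows, each a list of 6 numbers: the shift along the tool's x, y, z in units of 0.3 m (1.0 is 0.3 m), then the turn, a rotation vector about the tool's x, y, z in units of pi/4 rad (1.0 is pi/4 rad). A call has 1 to 10 rows; each row is the pose to reach, as a shift and turn from the pose commanded when the call began, along the tool's axes at that moment; what a row does not reach only later rows make up. A row lasts 1/10 s, in which the tool goes at most 50 mm and 8.59 degrees, less where a joint would pass 70% of its speed; a pose out of reach is approached as far as the arm can. A call with a number of a shift or a turn outside -1 to 1 is refused whole. A call with a gripper value outside its range is refused whole. "claw" is the opening, from -1 (shut) to 1 (fully open), so that 0 is half open, set as the call begins (left out, the last holds). The fingers move at their own pace and stop on an object; the grip force is fixed at half the most. Time passes only in rows, so rows that repeat a pose let the fingers close. It gives the time, the measured TCP pose, the force, the opening and the grip force at its end, in the units of the state.
- robot.read_state(): the state, without advancing time (a new reading comes with each control period).
- robot.camera(name): name is "scene" or "side" or "wrist"; returns a dict with "img" (480x640x3 uint8, red, green, blue), "fov_y" (degrees; the focal length in pixels is half the picture's height over the tangent of half this angle, whatever the lens; pixels are square), "cx", "cy" (the principal point, pixels), "k1" (the pictures are not rectified: a ray, as slopes to the right and down, at radius r is drawn at 1 + k1 r^2 times it, then the intrinsics apply), "R" (3x3) and "t" (3): a world point X has camera coordinates R X + t. Camera axes: x right, y down, z forward; pixel columns grow to the right and rows downward; lengths in mm; the calibration is good to about 2 mm. A picture is of the moment at which its call begins. There is no depth.
- robot.finish_job(): hands the job in; it is judged then, once.
Trained networks look in a picture, given as the dict that the camera call returned (one of the last four; its "shot" number tells which), for a name from the list of things; names that differ only in an ending like _2 or _b are one class to them, and where a whole thing is asked for, a point or a joint stands for the part that bears it (a point fixed in the world has none). Each returns a list of dicts, best first, with "p" (0 to 1); they miss things now and then, are a little off and sometimes report something else, mostly with a low value. They report only what shows in the picture. A call takes as long as a camera call. They do not tell look-alikes from the thing itself.
- robot.search_frame(picture, target): "position" ([column, row] in pixels, amid what is visible of it).
- robot.spot_point(picture, target): "position" ([column, row] in pixels: a listed point, or the origin of a listed thing).
The state is a dict: "time_s": time; "joint_pos": joint angles; "joint_velocities": joint speeds; "joint_efforts": joint torques, N m; "eef_pos": TCP position; "orientation": TCP orientation; "force": force on the tool from outside, world axes, zero at the start; "torque": the same for the moment, N m; "gripper_width": finger opening in mm; "grip_force": force on a finger pad.
Only numpy, scipy, OpenCV 4.12 (cv2) and the standard library are available. Lean on these libraries where they do the work, as an engineer would, in place of code of your own. Each camera call takes 0.05 s, during which the arm holds its last target. There are 200 camera calls.

## Task

The sander's belt is off and its platen is due for a wear check: first press the sander's brake pedal fully down to its stop with the gripper, hold it there a moment and let it come up again. Then draw the wear gauge (the tool with the square handle) out of its stand and hold its spring nose inside the ring marked on the tilted steel platen, square to the platen's surface and pressed lightly so that the nose is about half way in, never hard. Finish while holding it there in the gripper, still; leave the platen's tilt as it is and the round-handled scriber in its stand.

Things in the scene. Friction and masses are not known exactly. Their poses are not given: they have to be found in the camera images.
- pedal_pad (a point): where to press the sander's brake pedal: on top of its black rubber pad (54 mm wide, 60 long, about 65 mm above the bench when up), 5 mm tipward of the pad's centre. The pedal, a steel plate 60 x 100 mm, juts from the sander's front. x points from its tip to its level hinge, 75 mm behind and 7 mm below; y along the hinge, z up out of the pad. Pressed home, it swings down 20 mm
- pedal (a joint): angle of the brake pedal in rad: 0 up, 0.28 down at its stop. A spring lifts it again: about 4 N at the pad to start it, about 10 N at the stop
- gauge: wear gauge, 200 g, upright in a stand. z: its long axis, up; origin: tip of its nose when fully out. Upwards from it: steel nose with 6 mm radius ball end (z 0-16 mm), sleeve 22 mm dia. (16-50), black collar 38 x 38 mm (50-58) resting on the stand, grey handle 26 x 26 mm (58-138), flats facing x and y. Sleeve and nose hang in the stand's hole: lift it straight up over 55 mm to clear
- nose_tip (a point): lowest point of the gauge's spring nose, on the gauge's axis; axes as the gauge
- nose (a joint): how far the gauge's nose is pushed in, in m: 0 fully out, 0.010 bottomed. Spring: about 1.4 N to start it, about 3.6 N half way in, 5.9 N at the end
- spot (a point): centre of the black ring mark (24 mm inside, 32 mm outside dia.) on the bright steel platen on the sander's arm, at its surface, 185-205 mm above the bench. z: outward normal of the platen, tilted 9-21 degrees lengthwise; y along the arm towards the sanding disc, the lower end. A square mark 57 mm further along y is not the spot. Platen 78 mm wide (x), 176 mm long (y)
- beltarm: the sander's arm with the platen, seized stiff at its tilt by a friction hinge: 78 mm wide, 265 mm long with its rubber rollers. The origin lies inside it near the sander's pivot; y along the arm towards the disc, z normal to the platen, whose surface is at z = 28 mm. Its raised (-y) end reaches up to 240 mm above the bench: carry the gauge over it
- sander: the fixed part of the sander, a white base 180 mm deep (x), 320 mm long (y), 108 mm high; the sanding disc of 125 mm at its +y end reaches 178 mm up. Origin at the centre of its underside; the pedal is on its -x face
- stand_a: wooden block 80 x 80 x 60 mm fixed to the bench with a 27 mm upright through hole in the middle; the gauge stands in it. Origin at the centre of its underside. Stands either left or right of the sander
- scriber: the other tool, not to be moved: like the gauge but with a round handle of 26 mm diameter and a round collar, standing in a like stand on the other side. Origin at its tip, z up
Not all that is in view belongs to the job. What is shaped like the stand_a but orange or red is not meant.

How it is judged:
By the outcome, as a careful person would: the job done as asked, in the order asked, and still so for the second after the job is handed in, while the arm keeps its last pose, push and grip.
It also fails if it takes over 56 s, if anything falls off the work surface, if the arm or the gripper's body presses on something with over 40 N, if the wrist force passes 120 N, or if a joint passes its speed limit or range.

## Working session

There is one attempt and no reset: what is moved stays moved. The work goes in short steps, Python scripts to look and compute and a tool call to move; the robot and the scene stay as the last step left them, time stands still between calls to the robot, and variables do not carry over. Pictures are saved under pics/ and viewed, at most 10 in all, crops included, and the job is handed in when it is done.

Besides the shell and the picture viewer there is one more tool, called after "Emit:" as name(argument=value, ...) on one line, values as JSON. carry_out: Moves the arm, as the interface text tells. Shifts and turns lie within -1 to 1; 1 stands for 0.3 m of shift or pi/4 rad of turn. Its arguments: {"type":"object","properties":{"commands":{"type":"array"},"claw":{"type":"number"}},"required":["commands"]}

```bash
ls; mkdir -p pics; cat > h.py <<'E'
import numpy as np, cv2
from scipy.spatial.transform import Rotation as Rn
from scipy.optimize import least_squares
from rig import robot
def K(c):
    f=240/np.tan(np.radians(c["fov_y"])/2); return f
def ray(c,p):
    f=K(c); d=np.array([(p[0]-c["cx"])/f,(p[1]-c["cy"])/f]); u=d.copy()
    for _ in range(20): u=d/(1+c["k1"]*(u@u))
    R=np.array(c["R"]);t=np.array(c["t"])
    v=R.T@np.array([u[0],u[1],1]); return -R.T@t, v/np.linalg.norm(v)
def proj(c,X):
    X=np.atleast_2d(X); q=X@np.array(c["R"]).T+np.array(c["t"]); u=q[:,:2]/q[:,2:]
    u=u*(1+c["k1"]*(u**2).sum(1,keepdims=True)); return u*K(c)+[c["cx"],c["cy"]]
def tri(obs):
    A=np.zeros((3,3));b=np.zeros(3)
    for c,p in obs:
        o,v=ray(c,p);M=np.eye(3)-np.outer(v,v);A+=M;b+=M@o
    X=np.linalg.solve(A,b)
    return X,[np.linalg.norm((np.eye(3)-np.outer(v,v))@(X-o)) for o,v in [ray(c,p) for c,p in obs]]
def atz(c,p,z):
    o,v=ray(c,p); return o+v*(z-o[2])/v[2]
def save(n,c): cv2.imwrite("pics/"+n,c["img"][:,:,::-1])
def rel(Xt,Rt,s=None):
    """shift/turn in call units from current TCP pose to target"""
    s=s or robot.read_state(); R0=Rn.from_rotvec(s["orientation"])
    return np.r_[R0.inv().apply(np.array(Xt)-s["eef_pos"])/300,(R0.inv()*Rt).as_rotvec()/(np.pi/4)].round(4)
E
python3 - <<'E'
from h import *
import pickle
C={}
for n in ["scene","side","wrist"]:
    c=robot.camera(n);C[n]=c;save(n+"0.png",c)
    for k in ["pedal_pad","gauge","spot","sander","stand_a","scriber","nose_tip","beltarm"]:
        print(n,k,[(np.round(d["position"],0).tolist(),round(d["p"],2)) for d in robot.spot_point(c,k)][:3])
im=np.hstack([cv2.resize(C[n]["img"],(400,300)) for n in ["scene","side"]])
pickle.dump(C,open("c0.pkl","wb"))
s=robot.read_state();print(s)
E
```

```text
pics
scene pedal_pad [([322.0, 252.0], 0.71)]
scene gauge [([469.0, 332.0], 0.68)]
scene spot [([292.0, 272.0], 0.95)]
scene sander [([313.0, 339.0], 0.97)]
scene stand_a [([482.0, 280.0], 0.84), ([469.0, 331.0], 0.58), ([450.0, 383.0], 0.56)]
scene scriber [([222.0, 228.0], 0.88)]
scene nose_tip []
scene beltarm [([331.0, 299.0], 0.74)]
side pedal_pad [([324.0, 260.0], 0.97)]
side gauge [([326.0, 455.0], 0.6)]
side spot []
side sander [([237.0, 301.0], 0.81)]
side stand_a [([241.0, 461.0], 0.77), ([418.0, 450.0], 0.76), ([326.0, 460.0], 0.66)]
side scriber [([320.0, 178.0], 0.69)]
side nose_tip []
side beltarm [([226.0, 286.0], 0.92)]
wrist pedal_pad []
wrist gauge []
wrist spot []
wrist sander []
wrist stand_a []
wrist scriber []
wrist nose_tip []
wrist beltarm []
{'time_s': 1.35, 'joint_pos': array([-1.42659531e+00,  1.23828458e-01,  1.65028818e+00,  3.52536411e-05,
        1.36747068e+00, -8.26155747e-02]), 'joint_velocities': array([ 0.00079373, -0.00032945, -0.00119634, -0.00136387,  0.00018167,
        0.00075541]), 'joint_efforts': array([ 1.31510888e-04, -4.17577171e+01, -3.60219061e+01,  7.75573100e-02,
        4.29278752e-02,  4.68599836e-06]), 'eef_pos': array([ 146.14130648, -633.36083337,  233.6447742 ]), 'orientation': array([3.12140861e+00, 3.55507841e-01, 5.44680727e-05]), 'force': array([-0.42677661,  0.73221101, -0.19206028]), 'torque': array([-0.01517896, -0.01045559, -0.00419762]), 'grip_force': 0.0, 'gripper_width': 95.13936243434452}
```

View pics/scene0.png

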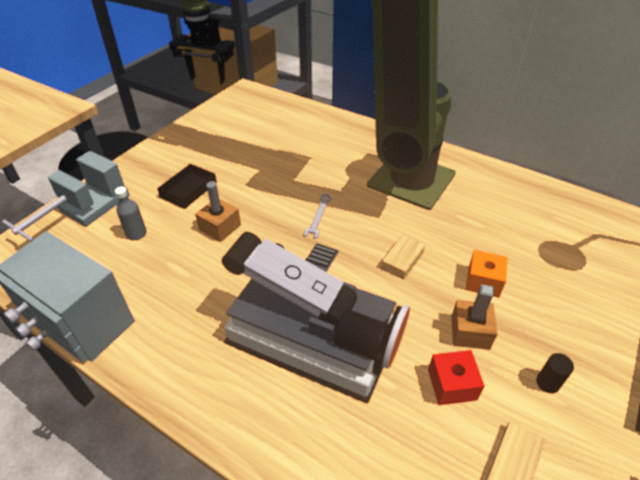

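View pics/side0.png

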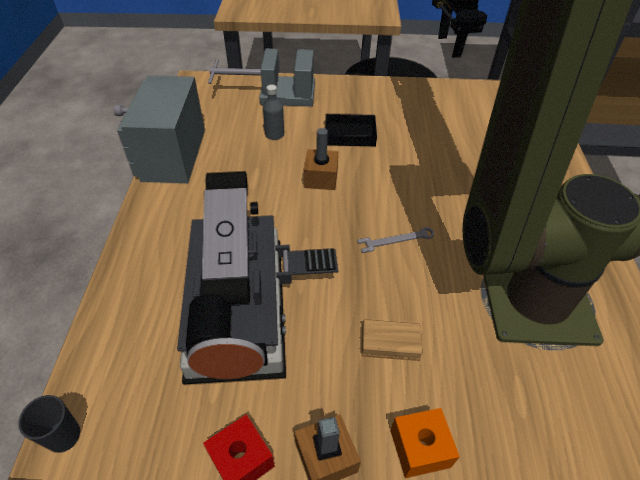

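```bash
python3 - <<'E'
from h import *
import pickle
C=pickle.load(open("c0.pkl","rb"));a,b=C["scene"],C["side"]
for n in C: print(n,"cam",ray(C[n],(320,240)),C[n]["fov_y"],C[n]["k1"],C[n]["cx"],C[n]["cy"])
for k,p,q in [("pad",(322,252),(324,260)),("gauge",(469,332),(326,455)),("sander",(313,339),(237,301)),("scriber",(222,228),(320,178)),("beltarm",(331,299),(226,286))]:
    print(k,*tri([(a,p),(b,q)]))
print(a and atz(a,(292,272),195), atz(a,(482,280),0),atz(a,(450,383),0),atz(a,(469,332),0))
print(atz(b,(241,461),0),atz(b,(418,450),0),atz(b,(326,460),0))
E
```

```text
scene cam (array([1100.53534232,  371.33652568,  874.33279619]), array([-0.596339  , -0.3780017 , -0.70816277])) 53.496312033833235 -0.08227515844660782 323.5259464342324 237.3693805003648
side cam (array([444.7952127 , 581.94381339, 842.59928971]), array([ 0.01233868, -0.65030434, -0.75957358])) 52.55451612731243 -0.03480951065449655 308.81880529841834 243.64594430601306
wrist cam (array([ 218.22396216, -616.40965293,  386.30588814]), array([-0.27311343, -0.07596065, -0.95897812])) 67.95476744446458 -0.012998242958671476 315.5246806974487 233.70405657956832
pad [446.79934092 -36.75448966  59.58325947] [np.float64(1.439364980552918), np.float64(1.4393649805528568)]
gauge [429.99361589 332.31418115  -1.68510555] [np.float64(1.4280780273672313), np.float64(1.4280780273672786)]
sander [623.97474644  45.69070429   2.53473122] [np.float64(7.508095426668791), np.float64(7.508095426668737)]
scriber [ 467.13386704 -339.30298172    5.34220711] [np.float64(2.0893760316041274), np.float64(2.0893760316040675)]
beltarm [615.12965898  92.32576162 145.42536299] [np.float64(6.492262078957357), np.float64(6.492262078957463)]
[628.73604555   9.40235502 195.        ] [272.08546085 309.07587047   0.        ] [ 5.69671496e+02  3.43662821e+02 -1.13686838e-13] [432.0261201  333.70292864   0.        ]
[569.76092285 348.9396724    0.        ] [275.45872841 315.41009585   0.        ] [429.31031993 339.420698     0.        ]
```

```bash
python3 - <<'E'
from h import *
import pickle
C=pickle.load(open("c0.pkl","rb"));a,b=C["scene"],C["side"]
r,e=tri([(a,(292.5,272)),(b,(225,229))]);q,e2=tri([(a,(319,286.5)),(b,(225,258))])
print(r,q,e,e2,np.linalg.norm(q-r)); d=q-r; print("yaw",np.degrees(np.arctan2(-d[0],d[1])),"tilt",np.degrees(np.arcsin(-d[2]/np.linalg.norm(d))))
s=robot.read_state();print(Rn.from_rotvec(s["orientation"]).as_matrix().round(3))
dn=Rn.from_matrix(np.array([[1,0,0],[0,-1,0],[0,0,-1.]]))
print(rel([445,-37,230],dn))
E
```

```text
[626.69893485   9.02085495 192.80598275] [619.60131322  63.71373832 178.04184875] [np.float64(0.014273294825056647), np.float64(0.014273294824890516)] [np.float64(0.23731663113874005), np.float64(0.23731663113868987)] 57.09349680248327
yaw 7.394082696372512 tilt 14.986753541499887
[[ 0.974  0.225  0.   ]
 [ 0.225 -0.974 -0.   ]
 [ 0.     0.    -1.   ]]
[ 1.4177 -1.7129  0.0122  0.     -0.      0.2888]
```

Emit:
carry_out(commands=[[[0.9,-1,0,0,0,0.125],[0.9,-1,0,0,0,0.125],[0.9,-1,0,0,0,0.125],[0.9,-1,0,0,0,0.125],[0.9,-1,0,0,0,0.125],[0.9,-1,0,0,0,0.125],[0.9,-1,0,0,0,0.125],[0.9,-1,0,0,0,0.125],[0.9,-1,0,0,0,0.125],[0.9,-1,0,0,0,0.125]]], claw=-1)

```text
time_s: 2.35
eef_pos: [342.3, -279.6, 233.9]
orientation: [3.134, 0.207, 0.0]
force: [0.4, 0.4, -0.8]
gripper_width: 20.5
grip_force: 0.0
```

```bash
python3 - <<'E'
from h import *
y=np.radians(7.4);T=Rn.from_matrix(np.array([[np.cos(y),np.sin(y),0],[np.sin(y),-np.cos(y),0],[0,0,-1.]]))
s=robot.read_state();print(s["time_s"],s["eef_pos"],rel([420,-40,180],T))
E
```

```text
2.35 [ 342.26706204 -279.56770708  233.93729858] [ 3.617e-01 -7.578e-01  1.791e-01  1.300e-03 -3.000e-04  3.300e-03]
```

Emit:
carry_out(commands=[[[0.42,-0.76,0.18,0,0,0],[0.42,-0.76,0.18,0,0,0],[0.42,-0.76,0.18,0,0,0],[0.42,-0.76,0.18,0,0,0],[0.42,-0.76,0.18,0,0,0],[0.42,-0.76,0.18,0,0,0],[0.42,-0.76,0.18,0,0,0],[0.42,-0.76,0.18,0,0,0]]])

```text
time_s: 3.15
eef_pos: [437.6, -39.4, 179.7]
orientation: [3.135, 0.2, -0.001]
force: [-0.3, -0.7, -0.1]
gripper_width: 0.1
grip_force: 0.0
```

```bash
python3 - <<'E'
from h import *
y=np.radians(7.4);T=Rn.from_matrix(np.array([[np.cos(y),np.sin(y),0],[np.sin(y),-np.cos(y),0],[0,0,-1.]]))
c=robot.camera("wrist");save("w1.png",c)
d=robot.spot_point(c,"pedal_pad");print(d)
s=robot.read_state();print(s["time_s"],s["eef_pos"],s["force"])
print(proj(c,[447,-37,60]))
for x in d: X=atz(c,x["position"],65); print(X, rel([X[0],X[1],90],T))
E
```

```text
[{'position': [310.0, 217.2], 'p': 0.67}]
3.25 [437.5685244  -39.76359992 180.02538597] [-0.00311792  0.55838542 -0.45789138]
[[314.15554271 220.35576568]]
[450.24386216 -33.38318279  65.        ] [ 0.0445 -0.016   0.3001  0.0008 -0.0004 -0.0041]
```

View pics/w1.png

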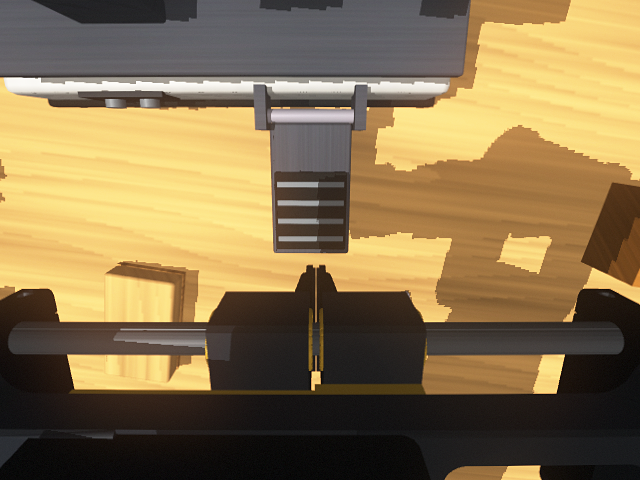

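Emit:
carry_out(commands=[[[0.042,-0.014,0.15,0,0,0],[0.042,-0.014,0.29,0,0,0],[0.042,-0.014,0.29,0,0,0],[0.042,-0.014,0.32,0,0,0],[0.042,-0.014,0.34,0,0,0],[0.042,-0.014,0.36,0,0,0],[0.042,-0.014,0.36,0,0,0]]])

```text
time_s: 3.95
eef_pos: [450.4, -33.4, 73.8]
orientation: [3.133, 0.202, 0.002]
force: [-5.5, -2.4, 6.0]
gripper_width: 0.4
grip_force: 3.7
```

Emit:
carry_out(commands=[[[0,0,0.01,0,0,0],[0,0,0.02,0,0,0],[0,0,0.027,0,0,0],[0,0,0.027,0,0,0]]])

```text
time_s: 4.35
eef_pos: [451.0, -33.4, 66.7]
orientation: [3.133, 0.202, 0.005]
force: [-5.6, -2.1, 8.0]
gripper_width: 0.4
grip_force: 5.0
```

Emit:
carry_out(commands=[[[0,0,0.005,0,0,0],[0,0,0.01,0,0,0],[0,0,0.01,0,0,0]]])

```text
time_s: 4.65
eef_pos: [451.4, -33.4, 65.2]
orientation: [3.133, 0.202, 0.004]
force: [-9.8, -0.8, 16.5]
gripper_width: 0.8
grip_force: 9.5
```

Emit:
carry_out(commands=[[[0,0,0.006,0,0,0],[0,0,0.006,0,0,0],[0,0,0.006,0,0,0],[0,0,0.006,0,0,0],[0,0,0.006,0,0,0],[0,0,0.006,0,0,0],[0,0,0.006,0,0,0],[0,0,0.006,0,0,0]]])

```text
time_s: 5.45
eef_pos: [451.5, -33.4, 64.8]
orientation: [3.133, 0.202, 0.003]
force: [-14.0, -1.5, 25.8]
gripper_width: 0.3
grip_force: 14.6
```

```bash
python3 - <<'E'
from h import *
s=robot.read_state();print(s["time_s"],s["eef_pos"],s["force"])
c=robot.camera("side");d=robot.spot_point(c,"pedal_pad");print(d)
E
```

```text
5.45 [451.51628676 -33.39585628  64.80300639] [-13.97409234  -1.46920444  25.75507853]
[{'position': [321.2, 267.4], 'p': 0.9}]
```

Emit:
carry_out(commands=[[[0,0,-0.06,0,0,0],[0,0,-0.15,0,0,0],[0,0,-0.3,0,0,0],[0,0,-0.45,0,0,0],[0.1,-0.05,-0.6,0,0,0],[0.2,-0.1,-0.75,0,0,0],[0.375,-0.2,-0.75,0,0,0],[0.375,-0.2,-0.75,0,0,0],[0.375,-0.2,-0.75,0,0,0],[0.375,-0.2,-0.75,0,0,0]]], claw=1)

```text
time_s: 6.55
eef_pos: [553.3, 41.4, 284.7]
orientation: [3.135, 0.202, 0.002]
force: [-0.5, -0.3, -0.5]
gripper_width: 74.9
grip_force: 0.0
```

```bash
python3 - <<'E'
from h import *
import pickle
c=robot.camera("wrist");save("w2.png",c);pickle.dump(c,open("w2.pkl","wb"))
print(robot.spot_point(c,"spot"))
e=robot.camera("side");print(robot.spot_point(e,"pedal_pad"))
s=robot.read_state();print(s["time_s"],s["eef_pos"],s["force"])
print(proj(c,[[626.7,9,192.8],[619.6,63.7,178]]))
E
```

```text
[{'position': [376.3, 147.0], 'p': 0.68}]
[{'position': [321.2, 258.5], 'p': 0.87}]
6.75 [552.52978339  40.9314031  283.73844981] [-2.72974103e-01 -1.22257032e-03  1.31389250e+00]
[[378.13241974 144.0644183 ]
 [296.55271139 143.60253275]]
```

View pics/w2.png

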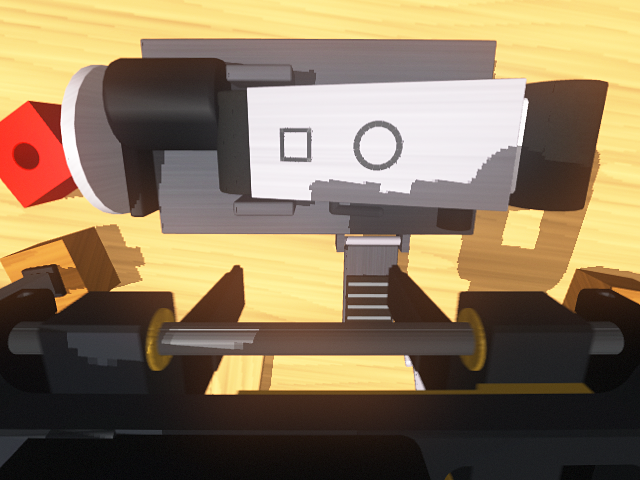

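```bash
python3 - <<'E'
from h import *
import pickle
C=pickle.load(open("c0.pkl","rb"));C["w2"]=pickle.load(open("w2.pkl","rb"))
O=[("scene",(292.5,272),0,0,1),("side",(225,229),0,0,1),("w2",(378,146),0,0,1),("scene",(319,286.5),0,57,1),("side",(225,258),0,57,1),("w2",(296,144.5),0,57,1)]
cor=[("w2",(246,88),39,1),("w2",(250,197),-39,1),("w2",(525,79),39,-1),("w2",(517,209),-39,-1)]
def pose(p): return Rn.from_euler("ZX",[p[3],-p[4]])
def f(p,full=True):
    r=[]
    L=[(n,q,x,y) for n,q,x,y,_ in O]+([(n,q,x+p[6],p[5]+88*s) for n,q,x,s in cor] if full else [])
    for n,q,x,y in L:
        r+=list((proj(C[n],p[:3]+pose(p).apply([x,y,0]))[0]-q)/(1 if abs(x)<30 else 1))
    return np.array(r)
p0=[626,9,193,.13,.26,0,0]
for full in (True,False):
    s=least_squares(lambda p:f(p,full),p0,loss="soft_l1")
    p=s.x;print(p[:3].round(1),np.degrees(p[3:5]).round(2),p[5:].round(1),f(p,full).round(1).reshape(-1,2).tolist())
E
```

```text
[626.    9.2 193.7] [ 7.33 13.89] [ 4.4 -0.3] [[0.3, -0.5], [0.3, -0.2], [-0.1, -0.8], [0.3, -0.9], [0.2, -0.4], [-0.2, 0.1], [0.4, -0.8], [1.5, 1.0], [0.0, -0.5], [-10.5, 0.4]]
[625.6   8.9 192.3] [ 6.77 13.94] [0. 0.] [[0.3, -0.2], [0.6, 0.2], [-0.1, -0.3], [0.1, -0.4], [0.2, 0.0], [0.2, -0.2]]
```

Emit:
carry_out(commands=[[[-0.41,-1,0.13,0,0,0],[-0.41,-1,0.13,0,0,0],[-0.41,-1,0.13,0,0,0],[-0.41,-1,0.13,0,0,0],[-0.41,-1,0.13,0,0,0],[-0.41,-1,0.13,0,0,0],[-0.41,-1,0.13,0,0,0],[-0.41,-1,0.13,0,0,0],[-0.41,-1,0.13,0,0,0],[-0.41,-1,0.13,0,0,0]]], claw=1)

```text
time_s: 7.75
eef_pos: [393.5, 322.4, 245.0]
orientation: [3.135, 0.199, 0.001]
force: [0.2, 0.1, 0.3]
gripper_width: 95.0
grip_force: 0.0
```

```bash
python3 - <<'E'
from h import *
import pickle
c=robot.camera("wrist");save("w3.png",c);pickle.dump(c,open("w3.pkl","wb"))
for k in ["gauge","stand_a"]: print(robot.spot_point(c,k))
s=robot.read_state();print(s["time_s"],s["eef_pos"],s["force"])
print(proj(c,[[430,333,10],[430,333,148],[430,333,68]]))
E
```

```text
[{'position': [306.5, 170.6], 'p': 0.8}]
[{'position': [312.3, 304.1], 'p': 0.87}]
7.9 [393.62724419 322.41080548 245.00160519] [ 0.24939443 -0.25805496 -0.47319639]
[[310.14945698 170.62697875]
 [307.33896545 189.22247646]
 [309.24649689 176.60059352]]
```

View pics/w3.png

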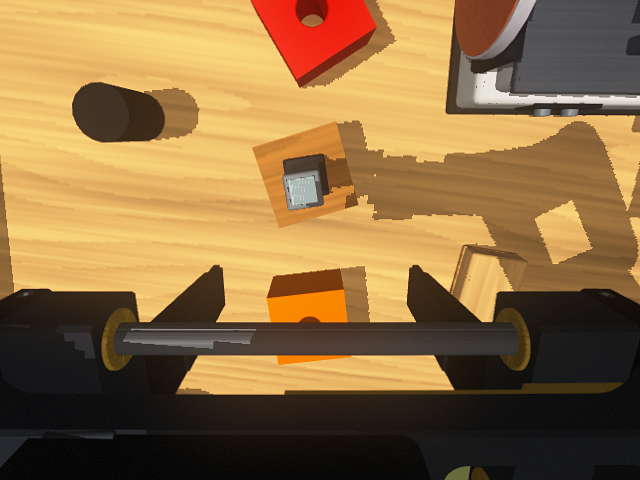

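```bash
python3 - <<'E'
from h import *
import pickle
c=pickle.load(open("w3.pkl","rb"));im=c["img"]
k=im[140:235,245:365];cv2.imwrite("pics/w3c.png",cv2.resize(k,None,fx=6,fy=6,interpolation=cv2.INTER_CUBIC)[:,:,::-1])
b=(im[...,2].astype(int)-im[...,0]>-5)&(im[...,2]>110);m=np.zeros_like(b);m[150:225,270:340]=b[150:225,270:340]
n,l,st,ce=cv2.connectedComponentsWithStats(m.astype(np.uint8));i=1+np.argmax(st[1:,4]);print(st[i],ce[i])
pts=np.argwhere(l==i)[:,::-1].astype(np.float32);r=cv2.minAreaRect(pts);print(r)
B=cv2.boxPoints(r);W=np.array([atz(c,q,148) for q in B]);print(W.round(1),W.mean(0).round(1))
e=W[1]-W[0];print(np.degrees(np.arctan2(e[1],e[0])),np.linalg.norm(e),np.linalg.norm(W[2]-W[1]))
E
```

```text
[287 172  31  34 741] [302.93792173 189.62753036]
((303.37884521484375, 189.2201385498047), (31.722396850585938, 30.14504051208496), 83.2901611328125)
[[437.9 348.5 148. ]
 [442.9 328.2 148. ]
 [421.3 322.7 148. ]
 [416.  343.6 148. ]] [429.5 335.7 148. ]
-76.09724468325744 20.976882347630653 22.327393898914107
```

View pics/w3c.png

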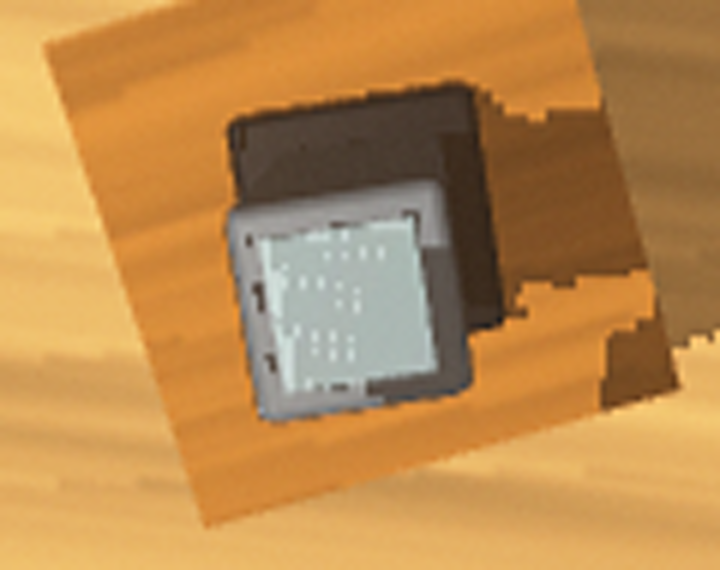

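```bash
python3 - <<'E'
from h import *
import pickle
c=pickle.load(open("w3.pkl","rb"))
W=np.array([atz(c,q,148) for q in [(283.7,175),(318.3,170.5),(323.3,205),(288.7,209.7)]]);print(W.round(1),W.mean(0).round(1))
L=[W[i]-W[i-1] for i in range(4)];print([(round(np.linalg.norm(e),1),round(np.degrees(np.arctan2(e[1],e[0]))%90,1)) for e in L])
a=[np.degrees(np.arctan2(e[1],e[0]))%90 for e in L];y=np.radians(np.mean(a))
for y in (y,):
    T=Rn.from_matrix(np.array([[np.cos(y),np.sin(y),0],[np.sin(y),-np.cos(y),0],[0,0,-1.]]))
    print(np.degrees(y),rel([W[:,0].mean(),W[:,1].mean(),205],T),rel([W[:,0].mean(),W[:,1].mean(),112],T))
E
```

```text
[[437.8 350.5 148. ]
 [443.9 327.  148. ]
 [420.3 320.4 148. ]
 [413.8 344.4 148. ]] [428.9 335.6 148. ]
[(np.float64(24.8), np.float64(14.2)), (np.float64(24.3), np.float64(14.6)), (np.float64(24.6), np.float64(15.7)), (np.float64(24.9), np.float64(15.1))]
14.906724057095042 [ 0.1222 -0.0287  0.1334 -0.     -0.0006 -0.1702] [ 0.122  -0.0287  0.4434 -0.     -0.0006 -0.1702]
```

Emit:
carry_out(commands=[[[0.122,-0.025,0.1,0,0,-0.17],[0.122,-0.025,0.1,0,0,-0.17],[0.122,-0.025,0.2,0,0,-0.17],[0.122,-0.025,0.32,0,0,-0.17],[0.122,-0.025,0.4,0,0,-0.17],[0.122,-0.025,0.443,0,0,-0.17],[0.122,-0.025,0.443,0,0,-0.17],[0.122,-0.025,0.443,0,0,-0.17]]])

```text
time_s: 8.7
eef_pos: [429.0, 335.8, 113.3]
orientation: [-3.114, -0.409, -0.003]
force: [0.8, 0.2, 0.6]
gripper_width: 95.1
grip_force: 0.0
```

Emit:
carry_out(commands=[[[0,0,0,0,0,0],[0,0,0,0,0,0],[0,0,0,0,0,0],[0,0,0,0,0,0],[0,0,0,0,0,0],[0,0,0,0,0,0],[0,0,0,0,0,0],[0,0,0,0,0,0]]], claw=-1)

```text
time_s: 9.5
eef_pos: [428.1, 335.5, 111.8]
orientation: [3.115, 0.411, -0.0]
force: [-0.0, 0.1, 0.3]
gripper_width: 36.2
grip_force: 0.0
```

Emit:
carry_out(commands=[[[0,0,0,0,0,0],[0,0,0,0,0,0],[0,0,0,0,0,0],[0,0,0,0,0,0],[0,0,0,0,0,0]]])

```text
time_s: 10.0
eef_pos: [428.1, 335.5, 111.8]
orientation: [3.115, 0.411, -0.0]
force: [-0.1, -0.2, -0.7]
gripper_width: 25.9
grip_force: 29.8
```

Emit:
carry_out(commands=[[[0,0,-0.05,0,0,0],[0,0,-0.1,0,0,0],[0,0,-0.18,0,0,0],[0,0,-0.28,0,0,0],[0,0,-0.4,0,0,0],[0,0,-0.5,0,0,0],[0,0,-0.62,0,0,0],[0,0,-0.75,0,0,0],[0,0,-0.75,0,0,0]]])

```text
time_s: 10.9
eef_pos: [430.2, 336.8, 346.2]
orientation: [-3.109, -0.41, -0.02]
force: [1.2, 1.0, -1.6]
gripper_width: 26.2
grip_force: 29.8
```

```bash
python3 - <<'E'
from h import *
from h import *
y=np.radians(7.3);t=np.radians(14.4)
B=Rn.from_euler("ZX",[y,-t])   # spot frame
T=B*Rn.from_euler("x",np.pi)
s=robot.read_state();print(s["time_s"],s["eef_pos"],s["force"],s["gripper_width"],s["joint_pos"].round(2))
S=np.array([626,9,193]);n=B.apply([0,0,1]);print(n)
g=S+n*(102+40);print(g,rel(g,T))
E
```

```text
10.9 [430.16882467 336.84583999 346.2351748 ] [ 1.23574302  0.9898172  -1.59755613] 26.228377854209583 [ 0.57 -0.16  1.75  0.    1.54  1.87]
[-0.03159968  0.24667412  0.96858316]
[621.51284499  44.02772462 330.53880888] [ 0.3623  1.1082  0.0525 -0.3262 -0.0385  0.1686]
```

Emit:
carry_out(commands=[[[0.36,1,0,-0.33,-0.04,0.17],[0.36,1,0,-0.33,-0.04,0.17],[0.36,1,0,-0.33,-0.04,0.17],[0.36,1,0,-0.33,-0.04,0.17],[0.36,1,0,-0.33,-0.04,0.17],[0.36,1,0,-0.33,-0.04,0.17],[0.36,1,0,-0.33,-0.04,0.17],[0.36,1,0,-0.33,-0.04,0.17],[0.36,1,0,-0.33,-0.04,0.17],[0.36,1,0,-0.33,-0.04,0.17]]])

```text
time_s: 11.9
eef_pos: [609.6, 75.0, 336.8]
orientation: [2.875, 0.186, 0.004]
force: [0.0, -0.5, -1.6]
gripper_width: 25.9
grip_force: 29.8
```

```bash
cat >> h.py <<'E'
B=Rn.from_euler("ZX",np.radians([7.3,-14.4])); T=B*Rn.from_euler("x",np.pi)
S=np.array([626,9,193.]);N=B.apply([0,0,1])
E
python3 - <<'E'
from h import *
s=robot.read_state();print(s["time_s"],s["eef_pos"],s["force"],s["gripper_width"])
print(rel(S+N*(102+30),T))
E
```

```text
11.9 [609.58508895  75.04690186 336.8361932 ] [ 0.02397588 -0.49392531 -1.58393155] 25.91730917823963
[0.027  0.0984 0.0809 0.0109 0.0173 0.0047]
```

Emit:
carry_out(commands=[[[0.027,0.098,0.04,0.01,0.017,0.005],[0.027,0.098,0.08,0.01,0.017,0.005],[0.027,0.098,0.08,0.01,0.017,0.005],[0.027,0.098,0.08,0.01,0.017,0.005],[0.027,0.098,0.08,0.01,0.017,0.005],[0.027,0.098,0.08,0.01,0.017,0.005]]])

```text
time_s: 12.5
eef_pos: [622.4, 41.3, 321.7]
orientation: [2.884, 0.183, 0.025]
force: [-0.2, -0.5, -2.6]
gripper_width: 25.9
grip_force: 29.8
```

```bash
python3 - <<'E'
from h import *
import pickle
C={n:robot.camera(n) for n in ["scene","side","wrist"]}
s=robot.read_state();print(s["time_s"],s["eef_pos"],s["force"],s["gripper_width"],rel(S+N*132,T))
for n in C:
    for k in ["nose_tip","spot"]: print(n,k,[(np.round(d["position"],1).tolist(),round(d["p"],2)) for d in robot.spot_point(C[n],k)][:2])
    print(proj(C[n],[S+N*30,S]).round(1).tolist())
pickle.dump((C,s),open("c4.pkl","wb"))
k=[C[n]["img"][y:y+120,x:x+130] for n,x,y in [("scene",230,180),("side",165,130)]]+[cv2.resize(C["wrist"]["img"],(160,120))]
cv2.imwrite("pics/c4.png",cv2.resize(np.hstack(k[:2]),None,fx=3,fy=3,interpolation=cv2.INTER_CUBIC)[:,:,::-1]);save("w4.png",C["wrist"])
E
```

```text
12.65 [622.44269626  40.8468947  321.53348422] [-0.14707555  0.72607655 -2.50331464] 26.147756730050816 [-0.0017 -0.0031  0.0015  0.0016 -0.0004 -0.0018]
scene nose_tip []
scene spot [([290.9, 272.8], 0.68)]
[[295.6, 262.6], [292.7, 271.7]]
side nose_tip []
side spot [([226.1, 226.7], 0.86)]
[[223.0, 221.0], [225.4, 228.9]]
wrist nose_tip []
wrist spot [([313.0, 232.4], 0.75)]
[[314.0, 239.1], [314.1, 228.9]]
```

View pics/c4.png

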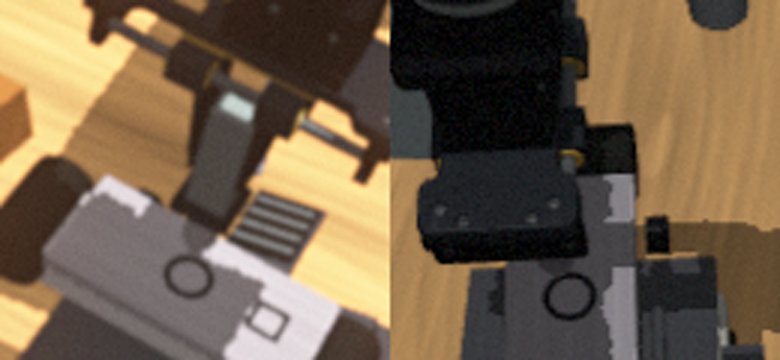

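View pics/w4.png

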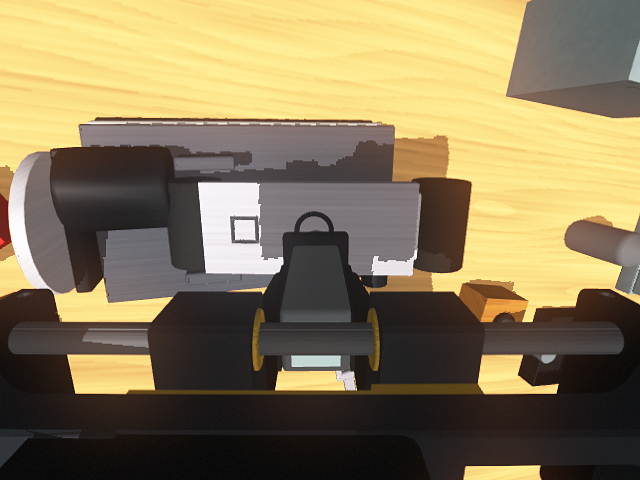

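```bash
python3 - <<'E'
from h import *
import pickle
C4,s=pickle.load(open("c4.pkl","rb"));C=pickle.load(open("c0.pkl","rb"));C["w2"]=pickle.load(open("w2.pkl","rb"));C["w4"]=C4["wrist"]
c=C["w4"];g=cv2.GaussianBlur(cv2.cvtColor(c["img"],cv2.COLOR_RGB2GRAY).astype(np.float32),(0,0),1)
for lab,cols,r0,r1 in [("top",range(205,416,15),176,190),("bot",list(range(208,262,6))+list(range(385,416,5)),264,280)]:
    print(lab,[(x,r0+int(np.abs(np.diff(g[r0:r1,x])).argmax())+.5,int(np.diff(g[r0:r1,x])[np.abs(np.diff(g[r0:r1,x])).argmax()])) for x in cols])
# w2 edges
g2=cv2.GaussianBlur(cv2.cvtColor(C["w2"]["img"],cv2.COLOR_RGB2GRAY).astype(np.float32),(0,0),1)
for lab,cols,r0,r1 in [("top2",range(255,520,22),72,96),("bot2",range(255,515,20),190,216)]:
    print(lab,[(x,r0+int(np.abs(np.diff(g2[r0:r1,x])).argmax())+.5,int(np.diff(g2[r0:r1,x])[np.abs(np.diff(g2[r0:r1,x])).argmax()])) for x in cols])
E
```

```text
top [(205, 181.5, 60), (220, 181.5, 57), (235, 182.5, 54), (250, 182.5, 58), (265, 182.5, 14), (280, 182.5, 16), (295, 182.5, 16), (310, 182.5, 16), (325, 182.5, 16), (340, 182.5, 16), (355, 182.5, 15), (370, 182.5, 15), (385, 182.5, 16), (400, 180.5, -18), (415, 178.5, -31)]
bot [(208, 272.5, -48), (214, 272.5, -43), (220, 273.5, -42), (226, 273.5, -41), (232, 273.5, -44), (238, 273.5, -44), (244, 273.5, -43), (250, 273.5, -44), (256, 273.5, -45), (385, 274.5, -65), (390, 274.5, -30), (395, 274.5, -29), (400, 275.5, -29), (405, 275.5, -28), (410, 275.5, -29), (415, 268.5, 32)]
top2 [(255, 86.5, 57), (277, 85.5, 54), (299, 85.5, 50), (321, 84.5, 39), (343, 83.5, 39), (365, 82.5, 37), (387, 82.5, 39), (409, 81.5, 40), (431, 80.5, 39), (453, 80.5, 38), (475, 79.5, 43), (497, 79.5, 13), (519, 79.5, 7)]
bot2 [(255, 197.5, -61), (275, 198.5, -60), (295, 199.5, -59), (315, 200.5, -7), (335, 201.5, -20), (355, 202.5, -21), (375, 203.5, -20), (395, 191.5, -37), (415, 205.5, -20), (435, 206.5, -18), (455, 207.5, -25), (475, 208.5, -12), (495, 210.5, 6)]
```

```bash
python3 - <<'E'
from h import *
import pickle
C4,s=pickle.load(open("c4.pkl","rb"));C=pickle.load(open("c0.pkl","rb"));C["w2"]=pickle.load(open("w2.pkl","rb"));C["w4"]=C4["wrist"]
O=[("scene",(292.7,272),0),("side",(225,229),0),("w2",(378,146),0),("scene",(319,286.5),57),("side",(225,258),57),("w2",(296,144.5),57),("w4",(244,229.5),57)]
E=[("w4",(x,r),39) for x,r in [(205,182),(220,182),(235,182.5),(265,182.8),(310,182.8),(355,182.8),(385,182.8)]]+\
 [("w4",(x,r),-39) for x,r in [(208,273),(220,273.4),(238,273.8),(256,274),(390,275),(400,275.5),(410,275.8)]]+\
 [("w2",(x,r),39) for x,r in [(255,86.7),(299,85.5),(343,83.9),(387,82.5),(431,81),(475,80)]]+\
 [("w2",(x,r),-39) for x,r in [(255,198),(295,200),(335,202),(375,204),(415,206),(455,208),(475,209)]]
def f(p,full=1):
    R=Rn.from_euler("ZX",[p[3],-p[4]]);r=[]
    for n,q,y in O: r+=list(proj(C[n],p[:3]+R.apply([0,y,0]))[0]-q)
    if full:
      for n,q,e in E:
        o,v=ray(C[n],q);o=R.inv().apply(o-p[:3]);v=R.inv().apply(v);X=o-v*o[2]/v[2]
        r.append((X[0]-p[5]-e)*1.2)
    return np.array(r)
for full in (1,0):
  o=least_squares(lambda p:f(p,full),[626,9,193,.13,.25,0]);p=o.x;cov=np.linalg.pinv(o.jac.T@o.jac)
  print(p[:3].round(1),np.degrees(p[3:5]).round(2),p[5].round(1),np.degrees(np.sqrt(np.diag(cov)))[3:5],f(p,full).round(1).tolist())
E
```

```text
[625.7   9.7 194.8] [ 7.13 15.84] -0.3 [0.23261373 0.78367729] [0.3, -0.9, 0.3, -0.4, -0.7, -0.5, 0.3, -0.7, 0.2, -0.1, -0.3, 0.0, 0.8, -0.3, 0.2, 0.2, -0.2, -0.4, -0.2, 0.0, 0.1, 0.3, -0.0, -0.3, -0.3, 0.1, -0.3, -0.5, 0.4, 0.1, 0.1, 0.1, 0.2, -0.1, -0.4, -0.2, -0.1, 0.1, 0.2, 0.4, 0.4]
[625.6   9.1 192.4] [ 6.9  13.48] 0.0 [0.83997261 2.96602319] [0.2, -0.2, 0.6, 0.2, -0.4, -0.3, 0.3, -0.6, 0.2, -0.0, -0.2, -0.0, 0.8, -0.4]
```

```bash
sed -i 's/\[7.3,-14.4\]/[7.2,-15.3]/; s/\[626,9,193.\]/[625.8,9.4,193.5]/' h.py; python3 - <<'E'
from h import *
s=robot.read_state();print(rel(S+N*(102+10)+B.apply([-1,0,0]),T),s["force"]@N)
E
```

```text
[-0.0051 -0.0109  0.0646 -0.0183 -0.0001 -0.0001] -1.277409799492138
```

Emit:
carry_out(commands=[[[-0.005,-0.011,0.03,-0.018,0,0],[-0.005,-0.011,0.063,-0.018,0,0],[-0.005,-0.011,0.063,-0.018,0,0],[-0.005,-0.011,0.063,-0.018,0,0],[-0.005,-0.011,0.063,-0.018,0,0],[-0.005,-0.011,0.063,-0.018,0,0],[-0.005,-0.011,0.063,-0.018,0,0],[-0.005,-0.011,0.063,-0.018,0,0]]])

```text
time_s: 13.75
eef_pos: [621.2, 38.7, 302.4]
orientation: [2.87, 0.18, 0.025]
force: [-0.1, 0.2, -1.9]
gripper_width: 26.1
grip_force: 29.8
```

```bash
cat >> h.py <<'E'
def meas(k=10):
    F=[];P=[]
    for i in range(k):
        c=robot.camera("wrist" if i else "side");s=robot.read_state();F.append(s["force"]);P.append(s["eef_pos"])
    F=np.mean(F,0);P=np.mean(P,0);X=B.inv().apply(P-S)
    print(s["time_s"],"F",F.round(2),"Fn",(F@N).round(2),"TCP in spot frame",X.round(2),"ang err deg",np.degrees((T.inv()*Rn.from_rotvec(s["orientation"])).as_rotvec()).round(2))
E
python3 -c "
from h import *
meas()
for n in ('side','scene'):
    c=robot.camera(n);x,y=(180,180) if n=='side' else (245,225)
    cv2.imwrite('pics/%s5.png'%n,cv2.resize(c['img'][y:y+80,x:x+100],None,fx=4,fy=4,interpolation=cv2.INTER_CUBIC)[:,:,::-1])
    print(n,proj(c,[S,S+N*10]).round(1).tolist())
a,b=cv2.imread('pics/side5.png'),cv2.imread('pics/scene5.png');cv2.imwrite('pics/c5.png',np.hstack([a,b]))
"
```

```text
14.25 F [-0.01  0.06 -2.1 ] Fn -2.01 TCP in spot frame [-9.6000e-01  1.0000e-02  1.1256e+02] ang err deg [0.01 0.   0.  ]
side [[225.4, 228.9], [224.6, 226.4]]
scene [[292.9, 271.5], [293.9, 268.6]]
```

View pics/c5.png

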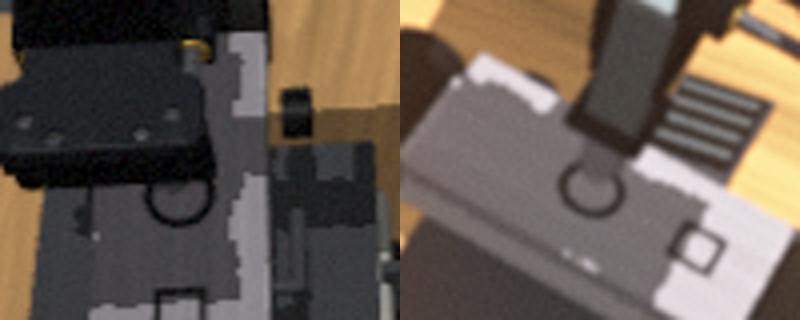

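Emit:
carry_out(commands=[[[0.001,0,0.012,0,0,0],[0.001,0,0.024,0,0,0],[0.001,0,0.03,0,0,0],[0.001,0,0.03,0,0,0],[0.001,0,0.03,0,0,0]]])

```text
time_s: 14.85
eef_pos: [621.7, 36.5, 293.4]
orientation: [2.87, 0.18, 0.024]
force: [0.1, 0.2, -1.8]
gripper_width: 25.8
grip_force: 29.8
```

```bash
python3 -c "
from h import *
meas()"
```

```text
15.35 F [-0.28  0.07 -1.3 ] Fn -1.22 TCP in spot frame [-6.9000e-01  3.0000e-02  1.0356e+02] ang err deg [0.01 0.01 0.  ]
```

Emit:
carry_out(commands=[[[0,0,0.0035,0,0,0],[0,0,0.007,0,0,0],[0,0,0.007,0,0,0]]])

```text
time_s: 15.65
eef_pos: [621.8, 35.9, 291.4]
orientation: [2.87, 0.181, 0.025]
force: [-0.9, 0.3, 0.1]
gripper_width: 25.9
grip_force: 29.8
```

```bash
python3 -c "
from h import *
meas()"
```

```text
16.15 F [-0.98  0.89  0.45] Fn 0.7 TCP in spot frame [-6.6000e-01  1.0000e-02  1.0153e+02] ang err deg [0.01 0.01 0.  ]
```

Emit:
carry_out(commands=[[[0,0,0.004,0,0,0],[0,0,0.007,0,0,0],[0,0,0.007,0,0,0]]])

```text
time_s: 16.45
eef_pos: [621.9, 35.3, 289.3]
orientation: [2.87, 0.18, 0.025]
force: [-2.4, 0.7, 1.0]
gripper_width: 25.9
grip_force: 29.8
```

```bash
python3 -c "
from h import *
meas()"
```

```text
16.95 F [-1.02  0.82  1.  ] Fn 1.21 TCP in spot frame [-6.50e-01  2.00e-02  9.94e+01] ang err deg [0.01 0.01 0.  ]
```

Emit:
carry_out(commands=[[[0,0,0.0018,0,0,0],[0,0,0.0018,0,0,0],[0,0,0.0018,0,0,0],[0,0,0.0018,0,0,0]]])

```text
time_s: 17.35
eef_pos: [621.9, 35.2, 288.8]
orientation: [2.87, 0.181, 0.025]
force: [-0.7, 1.4, 1.5]
gripper_width: 26.0
grip_force: 29.8
```

```bash
python3 -c "
from h import *
meas(24)
ims=[]
for n,x,y in (('wrist',250,190),('scene',255,235)):
    c=robot.camera(n);ims.append(cv2.resize(c['img'][y:y+70,x:x+80],None,fx=5,fy=5,interpolation=cv2.INTER_CUBIC))
    print(n,[(d['position'],d['p']) for d in robot.spot_point(c,'nose_tip')],proj(c,[S]))
cv2.imwrite('pics/c6.png',np.hstack(ims)[:,:,::-1])
print(robot.spot_point(c,'scriber'))
"
```

```text
18.55 F [-1.    1.12  1.44] Fn 1.72 TCP in spot frame [-6.600e-01  3.000e-02  9.878e+01] ang err deg [0.01 0.01 0.  ]
wrist [] [[315.30427324 238.86023846]]
scene [([293.7, 271.3], 0.3)] [[292.91430134 271.52902977]]
[{'position': [220.1, 225.0], 'p': 0.69}]
```

View pics/c6.png

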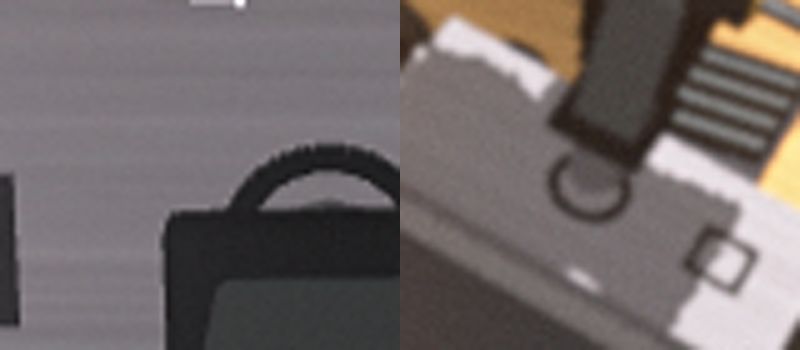

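```bash
python3 -c "
from rig import robot
print(robot.finish_job())"
```

```text
the job is handed in; nothing more can be done
None
```

I pressed the brake pedal to its stop, held it there about 0.9 s and let it come up. The gauge is now held still inside the ring at about 3.7 N, nose roughly 5 mm in, square to the platen to about 1° by camera fit; the job was handed in at about 19 s and no verdict came back.

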